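Shut the rivet box and pack it into the tool case

TASK

One of the two small grey rivet boxes on the repair bench was left with its hinged lid folded open, and with its lid standing up it is too tall for the black tool case. Fold its lid fully shut first, then lift the box over the rim and set it gently, without dropping it, flat on the floor of the deep half of the case, right way up with its lid still shut.

Things in the scene. Friction and masses are not known exactly. Their poses are not given: they have to be found in the camera images.
- box_center (a point): centre, 20 mm above the underside, of the loose OPEN rivet box: grey plastic, shut size 84 (x) x 56 (y) x 40 mm (tub 32, flat lid 8), 0.25 to 0.4 kg, rivets inside. Its +x points to the hinge, away from the robot within 30 degrees; z up. On its -x front a black catch sticks out 3 mm. Grip it across y. The like box nearer the robot, already shut, stays out
- lid (a joint): lid angle of that box: 0 shut, positive open, starts at 1.7 to 2.05 rad (leaning back past upright, away from the robot). Hinge line: parallel to the box's y, 42 mm from box_center along +x and 12 mm above it. Lid: plate 84 mm from hinge to free edge, 56 wide, 8 thick. Stiff hinge: it stays at any angle, moves under 1 N at its edge and stops at 0 on the tub
- lid_edge (a point): middle of the free edge of that lid (84 mm from the hinge line, half-way through its 8 mm thickness)
- case_floor (a point): centre of the grey floor, 6 mm above the bench, of the fixed black open tool case: inside 108 mm (x) by 140 mm (y), walls 6 mm, rim 62 mm above the bench. x points away from the robot within 20 degrees, z up. A handle sticks out 26 mm at -x; its own lid slopes to the bench over 120 mm at +x. It is left or right of the box; the blue basket of wheels opposite is not it

How it is judged:
On the way:
1. the open box's lid is folded shut (within 8 degrees) while the box is still outside the case (value of joint lid below 0.14 rad and horizontal distance between box_center and case_floor above 0.1 m), for 0.2 s.
At the end, for the whole second after the job is handed in: The box that was open lies at rest inside the tool case, flat on its floor and right way up (within 10 degrees, its centre less than 28 mm above the floor and inside the walls: within 28 mm of the case's middle along x and 46 mm along y), with its lid shut (within 8 degrees) (value of joint lid below 0.14 rad and x of box_center in the frame of case_floor between -0.028 and 0.028 m and y of box_center in the frame of case_floor between -0.046 and 0.046 m and z of box_center in the frame of case_floor below 0.028 m and angle between box_center's own z axis and vertical below 0.17 rad and linear speed of rivet_box below 0.02 m/s); the robot touches nothing.
It fails at once if the box is dropped into the case (it falls there faster than 0.65 m/s, a drop of about 20 mm) (horizontal distance between box_center and case_floor below 0.06 m and z of box_center in the frame of case_floor below 0.07 m and linear speed of rivet_box above 0.65 m/s).
It also fails if it takes over 51 s, if anything falls off the work surface, if the arm or the gripper's body presses on something with over 40 N, if the wrist force passes 120 N, or if a joint passes its speed limit or range.

ROBOT

A 6-joint arm with a two-finger parallel gripper is mounted at the origin on the work surface. World frame = base frame: x ahead of the robot, y to its left, z up, the work surface at z = 0. Lengths are in m, angles in rad, forces in N, time in s.
With the tool pointing down it reaches from about 0.35 to 0.775 m from the base axis. Payload 7.3 kg.
Tool frame: the origin (TCP) lies at the very end of the fingers, on their centre line; the grasp point (between the pads) lies 19 mm behind it; z points along the fingers, y is the line along which they close (so a half turn about z gives the same grasp; the last joint's range is limited). The gripper opens to 92 mm and grips with 3 to 60 N. Pads are 19 mm wide; open, the fingers measure 130 mm over their backs; the gripper's body (75 mm by 190 mm) begins 47 mm behind the grasp point.
Start: joints at [-1.285, 0.342, 1.524, -0, 1.275, -0.146], TCP at [0.22, -0.477, 0.227] pointing down, gripper open.
Joint ranges: [-2.53, 2.53], [-0.77, 2.02], [0.04, 2.7], [-1, 4.14], [0.28, 2.66], [-3.11, 3.11]. Speed limits (rad/s): [2.57, 2.57, 3.14, 3.14, 3.14, 3.14].

INTERFACE

Orientations are given as [roll, pitch, yaw] about the fixed x, y, z axes, in that order (R = Rz(yaw) Ry(pitch) Rx(roll)).
In Python, from cell import robot gives the robot as it stands.
- The arm moves only by the tool apply_moves, never from a script. Its argument "motion" is text: rows parted by semicolons, each of 7 numbers parted by spaces: the opening in per cent of the stroke, from 0 (shut) to 100 (fully open), then the shift along the tool's x, y, z in cm, then the turn, a rotation vector about the tool's x, y, z in rad. A call has 1 to 20 rows; each row shifts and turns the commanded pose from where the row before left it, along the tool's axes as they then stand; what a row does not reach is not made up. A row lasts 1/8 s, in which the tool goes at most 62.5 mm and 10.7 degrees, less where a joint would pass 70% of its speed; a pose out of reach is approached as far as the arm can. A call with a gripper value outside its range is refused whole. The fingers move at their own pace and stop on an object; "force" is the grip in N (left out, the last holds). Time passes only in rows, so rows that do not move let the fingers close. It gives the time, the measured TCP pose, the force, the opening and the grip force at its end, in the units of the state.
- robot.observe(): the state, without advancing time (a new reading comes with each control period).
- robot.read_camera(name): name is "side" or "top" or "wrist"; returns a dict with "img" (384x512x3 uint8, red, green, blue), "fovy" (degrees; the focal length in pixels is half the picture's height over the tangent of half this angle, whatever the lens; pixels are square), "cx", "cy" (the principal point, pixels), "k1" (the pictures are not rectified: a ray, as slopes to the right and down, at radius r is drawn at 1 + k1 r^2 times it, then the intrinsics apply), "R" (3x3) and "t" (3): a world point X has camera coordinates R X + t; the wrist camera has in their place "hand_eye" (4x4, takes a point from camera to tool coordinates, whose origin is the TCP and whose axes are the flange's). Camera axes: x right, y down, z forward; pixel columns grow to the right and rows downward; lengths in m; the calibration is good to about 2 mm. A picture is of the moment at which its call begins: read the wrist's pose just before it. There is no depth.
- robot.hand_in(): hands the job in; it is judged then, once.
Trained networks look in a picture, given as the dict that the camera call returned (one of the last four; its "shot" number tells which), for a name from the list of things; names that differ only in an ending like _2 or _b are one class to them, and where a whole thing is asked for, a point or a joint stands for the part that bears it (a point fixed in the world has none). Each returns a list of dicts, best first, with "score" (0 to 1); they miss things now and then, are a little off and sometimes report something else, mostly with a low value. They report only what shows in the picture. A call takes as long as a camera call.
- robot.search_frame(target, picture): "centre" ([x, y, z] in m, in world coordinates, good to about 4 mm: the middle of the surface that is visible of it).
- robot.trace(target, picture): "pixels" (384x512 bool, what is visible of it).
The state is a dict: "time": time; "qpos": joint angles; "qvel": joint speeds; "joint_efforts": joint torques, N m; "tool_pos": TCP position; "tool_rot": TCP orientation; "contact_force": force on the tool from outside, world axes, zero at the start; "torque": the same for the moment, N m; "opening": finger opening in m; "grip_force": force on a finger pad.
Only numpy, scipy, OpenCV 4.12 (cv2) and the standard library are available. Lean on these libraries where they do the work, as an engineer would, in place of code of your own. Each camera call takes 0.05 s, during which the arm holds its last target. There are 200 camera calls.

## Working session

There is one attempt and no reset: what is moved stays moved. The work goes in short steps, Python scripts to look and compute and a tool call to move; the robot and the scene stay as the last step left them, time stands still between calls to the robot, and variables do not carry over. Pictures are saved under pics/ and viewed, at most 10 in all, crops included, and the job is handed in when it is done.

Besides the shell and the picture viewer there is one more tool, called after ">>>" by a JSON object that holds its "fn" and its "kwargs", one argument or row to a line. apply_moves: Moves the arm, as the interface text tells. Its arguments: {"type":"object","properties":{"motion":{"type":"string"},"force":{"type":"number"}},"required":["motion"]}

```bash
mkdir -p pics; cat > h.py <<'E'
import numpy as np,cv2
from cell import robot
def K(c):
    f=c["img"].shape[0]/2/np.tan(np.radians(c["fovy"])/2)
    return np.array([[f,0,c["cx"]],[0,f,c["cy"]],[0,0,1.]]),np.array([c["k1"],0,0,0,0.])
def proj(c,P):
    k,d=K(c);return cv2.projectPoints(np.float64(P).reshape(-1,1,3),cv2.Rodrigues(np.array(c["R"]))[0],np.float64(c["t"]),k,d)[0][:,0]
def onz(c,uv,z):
    k,d=K(c);u=cv2.undistortPoints(np.float64(uv).reshape(-1,1,2),k,d)[:,0]
    R=np.array(c["R"]);o=-R.T@c["t"];r=np.c_[u,np.ones(len(u))]@R
    return o+r*((z-o[2])/r[:,2])[:,None]
E
python3 - <<'E'
from h import *
s=robot.observe();print(s["time"],s["tool_pos"],s["tool_rot"])
ims=[]
for n in("top","side"):
    c=robot.read_camera(n);ims.append(c["img"])
    print(n,-np.array(c["R"]).T@c["t"])
    for t in("box_center","lid_edge","lid","case_floor"):
        try:
            for r in robot.search_frame(t,c)[:3]:print(t,r["score"],np.round(r["centre"],3))
        except Exception as e:print(t,e)
    cv2.imwrite(f"pics/{n}.png",c["img"][:,:,::-1])
    np.save(n,c,allow_pickle=True)
E
```

```text
0.0 [ 0.21960036 -0.47640222  0.22604086] [-3.14001577e+00 -2.10550644e-04  4.31791925e-01]
top [ 0.39382758 -0.01590442  0.88514925]
box_center 0.64 [0.511 0.002 0.028]
lid_edge 0.86 [ 0.537 -0.008  0.079]
lid 0.86 [ 0.542 -0.008  0.078]
case_floor 0.97 [ 0.588 -0.276  0.022]
side [0.30220176 0.70104659 0.63004333]
box_center 0.81 [0.513 0.006 0.033]
lid_edge 0.82 [ 0.536 -0.005  0.071]
lid 0.94 [ 0.537 -0.003  0.071]
case_floor 0.6 [ 0.578 -0.257  0.031]
```

View pics/top.png

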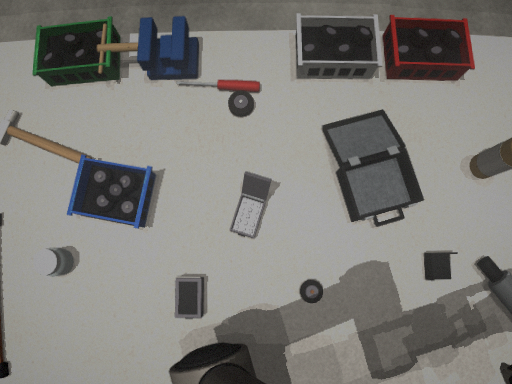

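View pics/side.png

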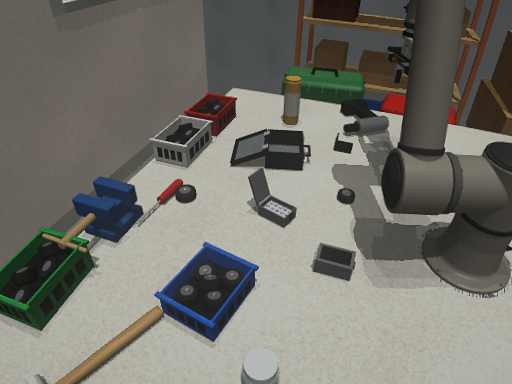

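The top view shows the open box at about (250,205), the shut one at (190,297), the black case at (380,185) with its handle at (388,215), and the blue basket on the left. Next I'll fit the poses.

```bash
cat > fit.py <<'E'
from h import *
from scipy.optimize import minimize,differential_evolution
def rz(a):return np.array([[np.cos(a),-np.sin(a),0],[np.sin(a),np.cos(a),0],[0,0,1]])
def cub(x,y,z):return np.array([[a,b,c] for a in x for b in y for c in z])
def parts(p):
    x,y,w,a=p
    tub=cub((-.042,.042),(-.028,.028),(0,.032))
    L=cub((0,.084),(-.028,.028),(0,.008))
    d=np.array([-np.cos(a),0,np.sin(a)]);n=np.array([np.sin(a),0,np.cos(a)])
    lid=np.array([.042,0,.032])+L[:,:1]*d+L[:,1:2]*[0,1,0]+L[:,2:]*n
    return [q@rz(w).T+[x,y,0] for q in(tub,lid)]
def sil(c,Ps,S=4):
    m=np.zeros((384*S,512*S),np.uint8)
    for P in Ps:cv2.fillConvexPoly(m,cv2.convexHull(np.int32(np.round(proj(c,P)*S+S/2-.5))),1)
    return m
E
python3 - <<'E'
from fit import *
T=[]
for n in("top","side"):
    c=robot.read_camera(n);m={}
    for t in("box_center","lid","case_floor"):
        r=robot.trace(t,c); m[t]=np.array(r[0]["pixels"]) if r else None
        print(n,t,[(x["score"],np.array(x["pixels"]).sum()) for x in r])
    np.save(n,dict(c=c,m=m),allow_pickle=True)
    M=m["box_center"] if m["box_center"] is not None else np.zeros((384,512),bool)
    if m["lid"] is not None:M=M|m["lid"]
    T.append((c,cv2.resize(M.astype(np.uint8),None,fx=4,fy=4,interpolation=0)))
def cost(p):
    s=0
    for c,M in T:
        q=sil(c,parts(p));s+=1-(q&M).sum()/(q|M).sum()
    return s
r=differential_evolution(cost,[(.48,.54),(-.03,.03),(-.55,.55),(1.6,2.1)],popsize=12,maxiter=40,seed=1,polish=False)
print(r.x,r.fun)
out=[]
for (c,M),(u,v) in zip(T,[(210,140),(220,140)]):
    I=cv2.resize(c["img"],None,fx=4,fy=4,interpolation=2)[:,:,::-1].copy()
    for k,col in((sil(c,parts(r.x)),(0,255,0)),(M,(0,0,255))):
        cv2.drawContours(I,cv2.findContours(k,0,2)[0],-1,col,1)
    out.append(I[v*4:v*4+440,u*4:u*4+380])
cv2.imwrite("pics/f1.png",np.hstack(out))
c=T[0][0];I=cv2.resize(c["img"][100:235,310:435],None,fx=4,fy=4,interpolation=2)[:,:,::-1]
c=T[1][0];J=cv2.resize(c["img"][110:190,220:320],None,fx=3,fy=3,interpolation=2)[:,:,::-1]
J=cv2.copyMakeBorder(J,0,540-240,0,0,0)
cv2.imwrite("pics/case.png",np.hstack([I,J]))
E
```

```text
top box_center [(0.97, np.int64(1604))]
top lid [(0.7, np.int64(1708)), (0.55, np.int64(648))]
top case_floor [(0.78, np.int64(7576))]
side box_center [(0.88, np.int64(1302))]
side lid []
side case_floor []
[ 0.48556315  0.00833812 -0.3044107   1.9170042 ] 0.10853193636538883
```

View pics/f1.png

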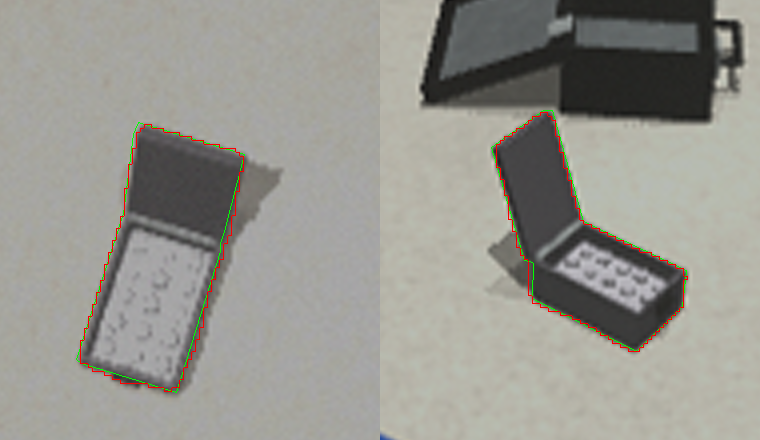

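View pics/case.png

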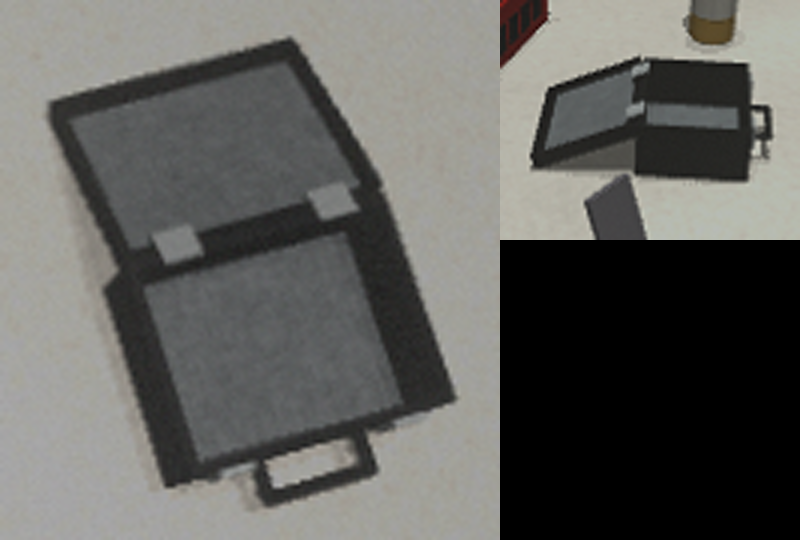

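The box fit is tight in both views: yaw -0.30, lid angle 1.92. The case's visible floor has its back-right corner at about (397,158) and front-right at (411,201). Now the case fit.

```bash
python3 - <<'E'
from fit import *
d=np.load("top.npy",allow_pickle=True).item();c=d["c"];M=d["m"]["case_floor"].astype(np.uint8)
M=cv2.morphologyEx(M,cv2.MORPH_OPEN,np.ones((9,9),np.uint8));M4=cv2.resize(M,None,fx=4,fy=4,interpolation=0)
def cp(p):
    b=cub((-.06,.06),(-.076,.076),(0,.062)); l=cub((.06,),(-.076,.076),(.062,.056));e=cub((.06+p[3],),(-.076,.076),(0.,p[4]))
    return [q@rz(p[2]).T+[p[0],p[1],0] for q in(b,np.r_[l,e])]
def cost(p):
    q=sil(c,cp(p));return 1-(q&M4).sum()/(q|M4).sum()
r=differential_evolution(cost,[(.5,.65),(-.33,-.22),(0,.36),(.1,.14),(0,.015)],popsize=10,maxiter=40,seed=1,polish=False)
print(r.x,r.fun)
p=r.x
uv=np.array([[350,232],[403,403]])/4+[310,100]-.4
print("floor right corners seen",onz(c,uv,.006)[:,:2],"model",(cub((.054,-.054),(-.07,),(0,))@rz(p[2]).T+[p[0],p[1],0])[:,:2])
I=cv2.resize(c["img"],None,fx=4,fy=4,interpolation=2)[:,:,::-1].copy()
cv2.drawContours(I,cv2.findContours(sil(c,cp(p)),0,2)[0],-1,(0,255,0),1)
for z in(.006,.062):
    P=np.array([[-.054,-.07,z],[.054,-.07,z],[.054,.07,z],[-.054,.07,z]])@rz(p[2]).T+[p[0],p[1],0]
    cv2.polylines(I,[np.int32(proj(c,P)*4+1.5)],True,(0,0,255) if z<.01 else (255,128,0),1)
cv2.imwrite("pics/c2.png",I[400:940,1240:1760])
E
```

```text
[ 0.54866127 -0.28357415  0.25550888  0.11358573  0.01311536] 0.03607878772580797
floor right corners seen [[ 0.61983695 -0.34045566]
 [ 0.51924148 -0.36506073]] model [[ 0.6185998  -0.33765374]
 [ 0.51410604 -0.36494943]]
```

View pics/c2.png

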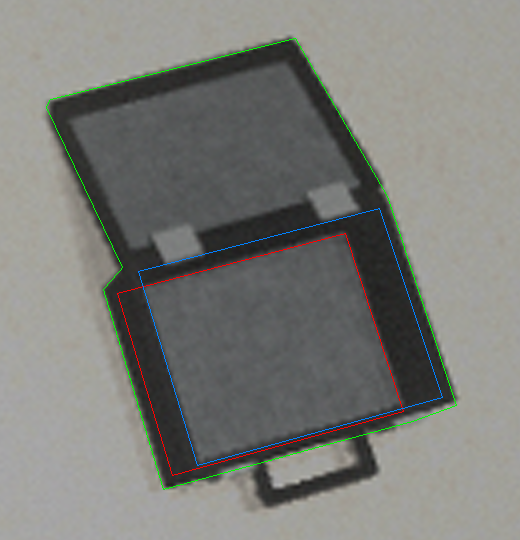

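>>> {"fn": "apply_moves", "kwargs": {
  "motion": "0 0 0 0 0 0 0.184; 0 0 0 0 0 0 0.184; 0 0 0 0 0 0 0.184; 0 0 0 0 0 0 0.184; 0 1.78 -4.51 0 0 0 0; 0 1.78 -4.51 0 0 0 0; 0 1.78 -4.51 0 0 0 0; 0 1.78 -4.51 0 0 0 0; 0 1.78 -4.51 0 0 0 0; 0 1.78 -4.51 0 0 0 0; 0 1.78 -4.51 0 0 0 0; 0 1.78 -4.51 0 0 0 0; 0 1.78 -4.51 0 0 0 0; 0 1.78 -4.51 0 0 0 0; 0 1.78 -4.51 0 0 0 0; 0 1.78 -4.51 0 0 0 0",
  "force": 25
}}

```text
time: 2.9
tool_pos: [0.5866, -0.0231, 0.2267]
tool_rot: [3.141, -0.0, -0.304]
contact_force: [1.3, -1.3, -0.3]
opening: 0.0004
grip_force: 0.0
```

>>> {"fn": "apply_moves", "kwargs": {
  "motion": "0 0 0 4.5 0 0 0; 0 0 0 4.5 0 0 0; 0 0 0 4.45 0 0 0; 0 -1.14 0 -0.12 0 0 0; 0 -1.14 0 -0.12 0 0 0; 0 -1.14 0 -0.12 0 0 0; 0 -1.14 0 -0.12 0 0 0; 0 -1.22 0 0.08 0 0 0; 0 -1.22 0 0.08 0 0 0; 0 -0.9 0 0.38 0 0 0; 0 -0.9 0 0.38 0 0 0; 0 -0.75 0 0.63 0 0 0; 0 -0.75 0 0.63 0 0 0"
}}

```text
time: 4.53
tool_pos: [0.4869, 0.0065, 0.0746]
tool_rot: [3.141, 0.0, -0.304]
contact_force: [0.3, 0.0, 0.3]
opening: 0.0006
grip_force: 0.1
```

```bash
python3 - <<'E'
from h import *
o=[]
for n,(u,v) in(("top",(190,120)),("side",(210,130))):
    c=robot.read_camera(n);o.append(cv2.resize(c["img"][v:v+120,u:u+130],None,fx=3,fy=3,interpolation=2)[:,:,::-1])
cv2.imwrite("pics/l1.png",np.hstack(o))
E
```

```text
(no output)
```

View pics/l1.png

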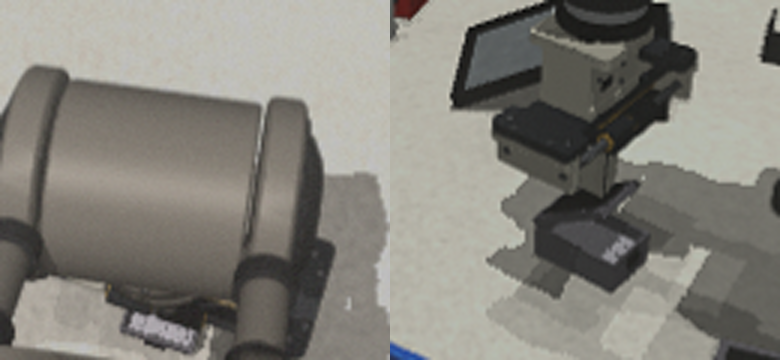

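The lid is following the finger and is half shut at about (590,225) in the side view. I'll keep going along the arc.

>>> {"fn": "apply_moves", "kwargs": {
  "motion": "0 -0.55 0 0.8 0 0 0; 0 -0.55 0 0.8 0 0 0; 0 -0.18 0 0.63 0 0 0; 0 -0.18 0 0.63 0 0 0; 0 -0.18 0 0.55 0 0 0; 0 0 0 0.1 0 0 0; 0 0 0 0.1 0 0 0; 0 0 0 0 0 0 0"
}}

```text
time: 5.62
tool_pos: [0.4716, 0.0113, 0.04]
tool_rot: [3.141, -0.0, -0.304]
contact_force: [-3.3, 1.2, 11.6]
opening: 0.0005
grip_force: 5.6
```

>>> {"fn": "apply_moves", "kwargs": {
  "motion": "0 0 0 -3 0 0 0; 100 0 0 -5 0 0 0; 100 -5 0 -5 0 0 0; 100 -5 0 0 0 0 0; 100 0 0 0 0 0 0"
}}

```text
time: 6.25
tool_pos: [0.3789, 0.0404, 0.1636]
tool_rot: [3.141, 0.001, -0.303]
contact_force: [1.8, -0.1, 0.4]
opening: 0.0358
grip_force: 0.0
```

```bash
python3 - <<'E'
from fit import *
from scipy.spatial.transform import Rotation as Ro
s=robot.observe();cw=robot.read_camera("wrist")
Tw=np.eye(4);Tw[:3,:3]=Ro.from_euler("xyz",s["tool_rot"]).as_matrix();Tw[:3,3]=s["tool_pos"]
E=np.linalg.inv(Tw@np.array(cw["hand_eye"]));cw["R"],cw["t"]=E[:3,:3],E[:3,3]
T=[]
for n,c in(("wrist",cw),("side",None)):
    c=c or robot.read_camera(n)
    r=robot.trace("box_center",c);print(n,[(x["score"],x["pixels"].sum()) for x in r])
    T.append((c,cv2.resize(r[0]["pixels"].astype(np.uint8),None,fx=4,fy=4,interpolation=0) if r else None))
def cost(p):
    f=0
    for c,M in T:
        if M is None:continue
        q=sil(c,parts(p));f+=1-(q&M).sum()/(q|M).sum()
    return f
r=differential_evolution(cost,[(.44,.54),(-.03,.04),(-.5,0.),(0,.5)],popsize=12,maxiter=35,seed=1,polish=False)
print(r.x,r.fun,s["tool_pos"])
o=[]
for c,M in T:
    I=cv2.resize(c["img"],None,fx=4,fy=4)[:,:,::-1].copy()
    cv2.drawContours(I,cv2.findContours(sil(c,parts(r.x)),0,2)[0],-1,(0,255,0),2)
    if M is not None:cv2.drawContours(I,cv2.findContours(M,0,2)[0],-1,(0,0,255),2)
    o.append(I)
cv2.imwrite("pics/b2.png",np.hstack([cv2.resize(o[0],(400,300)),cv2.resize(o[1][520:1000,840:1480],(400,300))]))
E
```

```text
wrist [(0.78, np.int64(5829))]
side [(0.95, np.int64(796))]
[ 0.48534412  0.00883097 -0.32251444  0.00105526] 0.14253624825951694 [0.37891468 0.04035166 0.16356485]
```

View pics/b2.png

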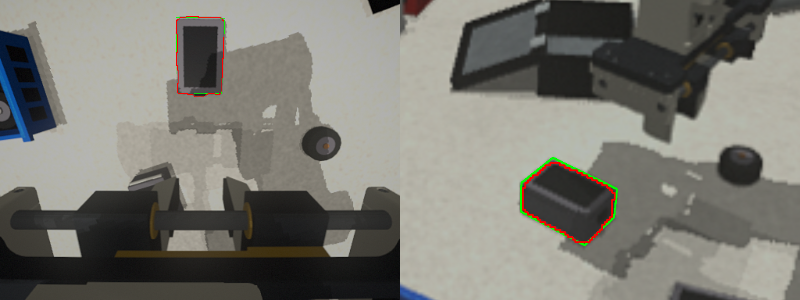

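The box has not moved and its lid is shut, with the outline matching in both views. Next: grip it.

>>> {"fn": "apply_moves", "kwargs": {
  "motion": "100 5 -0.14 0 0 0 0; 100 5 0 0 0 0 0; 100 1.1 0 0 0 0 0; 100 0 0 0 0 0 0; 100 0 0 3 0 0 0; 100 0 0 3 0 0 0; 100 0 0 3 0 0 0; 100 0 0 3 0 0 0; 100 0 0 2 0 0 0; 100 0 0 1.3 0 0 0; 100 0 0 0 0 0 0"
}}

```text
time: 7.82
tool_pos: [0.4873, 0.0079, 0.0099]
tool_rot: [3.141, 0.002, -0.304]
contact_force: [-0.5, 0.0, -0.0]
opening: 0.092
grip_force: 0.0
```

>>> {"fn": "apply_moves", "kwargs": {
  "motion": "40 0 0 0 0 0 0; 40 0 0 0 0 0 0; 20 0 0 0 0 0 0; 0 0 0 0 0 0 0; 0 0 0 0 0 0 0; 0 0 0 0 0 0 0; 0 0 0 0 0 0 0; 0 0 0 0 0 0 0",
  "force": 25
}}

```text
time: 8.82
tool_pos: [0.4883, 0.0075, 0.0106]
tool_rot: [3.142, -0.0, -0.304]
contact_force: [-1.4, -0.2, 6.0]
opening: 0.0555
grip_force: 25.0
```

>>> {"fn": "apply_moves", "kwargs": {
  "motion": "0 0 0 -1 0 0 0; 0 0 0 -3 0 0 0; 0 0 0 -4 0 0 0; 0 0 0 -4 0 0 0; 0 0 0 -1 0 0 0; 0 0 0 0 0 0 -0.14; 0 0 0 0 0 0 -0.14; 0 0 0 0 0 0 -0.14; 0 0 0 0 0 0 -0.139; 0 -0.13 3 0 0 0 0; 0 -0.13 4 0 0 0 0; 0 -0.13 4 0 0 0 0; 0 -0.13 4 0 0 0 0; 0 -0.13 4 0 0 0 0; 0 -0.13 4 0 0 0 0; 0 -0.13 4 0 0 0 0; 0 -0.13 2.7 0 0 0 0; 0 0 0 0 0 0 0; 0 0 0 0 0 0 0"
}}

```text
time: 11.2
tool_pos: [0.5522, -0.2815, 0.1388]
tool_rot: [-3.139, 0.002, 0.255]
contact_force: [0.8, -0.1, -2.2]
opening: 0.0553
grip_force: 25.0
```

```bash
python3 - <<'E'
from h import *
o=[]
for n in("wrist","side","top"):
    c=robot.read_camera(n);I=c["img"]
    if n=="side":I=I[70:214,190:382]
    if n=="top":I=I[90:240,300:500]
    o.append(cv2.resize(I,(266,200) if n=="wr" else (390,290))[:,:,::-1])
cv2.imwrite("pics/p1.png",np.vstack([np.hstack(o[:2]),np.hstack([o[2],o[2]*0])]))
E
```

```text
(no output)
```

View pics/p1.png

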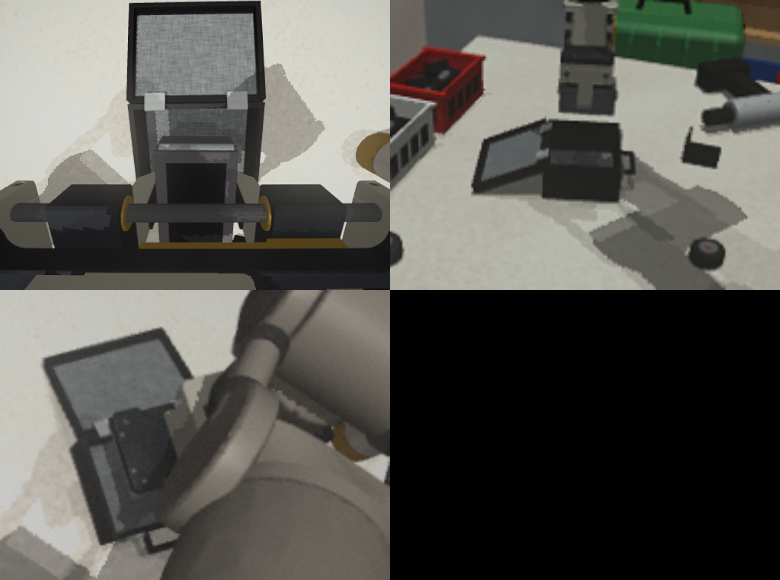

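The wrist view shows the box (centre column 197) centred over the case (130 to 265), with its lid shut. I'll lower it slowly.

>>> {"fn": "apply_moves", "kwargs": {
  "motion": "0 0 0 2 0 0 0; 0 0 0 2 0 0 0; 0 0 0 2 0 0 0; 0 0 0 1.5 0 0 0; 0 0 0 1.5 0 0 0; 0 0 0 1 0 0 0; 0 0 0 1 0 0 0; 0 0 0 0.7 0 0 0; 0 0 0 0 0 0 0"
}}

```text
time: 12.48
tool_pos: [0.5527, -0.2823, 0.0228]
tool_rot: [-3.141, 0.001, 0.255]
contact_force: [0.5, 0.3, -2.3]
opening: 0.0556
grip_force: 25.0
```

>>> {"fn": "apply_moves", "kwargs": {
  "motion": "0 0 0 0.2 0 0 0; 0 0 0 0.2 0 0 0; 0 0 0 0.1 0 0 0; 0 0 0 0.1 0 0 0; 0 0 0 0 0 0 0"
}}

```text
time: 13.1
tool_pos: [0.5529, -0.2824, 0.0173]
tool_rot: [-3.142, 0.0, 0.255]
contact_force: [0.5, -0.1, -2.8]
opening: 0.056
grip_force: 25.0
```

>>> {"fn": "apply_moves", "kwargs": {
  "motion": "0 0 0 0.1 0 0 0; 0 0 0 0.1 0 0 0; 0 0 0 0 0 0 0"
}}

```text
time: 13.48
tool_pos: [0.5531, -0.2825, 0.0166]
tool_rot: [3.141, -0.0, 0.255]
contact_force: [-3.2, 2.0, 6.4]
opening: 0.0557
grip_force: 25.0
```

Contact with the floor. Release with a modest opening (the fingers have about 20 mm of room on each side), then lift out.

>>> {"fn": "apply_moves", "kwargs": {
  "motion": "68 0 0 0 0 0 0; 74 0 0 0 0 0 0; 74 0 0 0 0 0 0; 74 0 0 0 0 0 0; 74 0 0 -1 0 0 0; 74 0 0 -3 0 0 0; 74 0 0 -4 0 0 0; 74 0 0 -5 0 0 0; 74 -5 0 -3 0 0 0; 74 -5 0 0 0 0 0; 74 0 0 0 0 0 0"
}}

```text
time: 14.85
tool_pos: [0.4538, -0.3083, 0.1767]
tool_rot: [3.141, 0.0, 0.252]
contact_force: [0.2, 0.0, 0.2]
opening: 0.0681
grip_force: 0.0
```

```bash
python3 - <<'E'
from h import *
print(robot.observe()["contact_force"])
c=robot.read_camera("wrist");d=robot.read_camera("side")
for n in("box_center","lid"):
  for q in(c,d):print(n,[(r["score"],np.round(r["centre"],3)) for r in robot.search_frame(n,q)[:2]])
cv2.imwrite("pics/e1.png",np.hstack([cv2.resize(c["img"],(400,300)),cv2.resize(d["img"][70:214,190:382],(400,300))])[:,:,::-1])
E
```

```text
[0.23136588 0.01820347 0.22370283]
box_center [(0.58, array([ 0.554, -0.284,  0.05 ]))]
box_center [(0.54, array([ 0.55 , -0.272,  0.048]))]
lid [(0.91, array([ 0.551, -0.28 ,  0.047]))]
lid [(0.73, array([ 0.545, -0.274,  0.045]))]
```

View pics/e1.png

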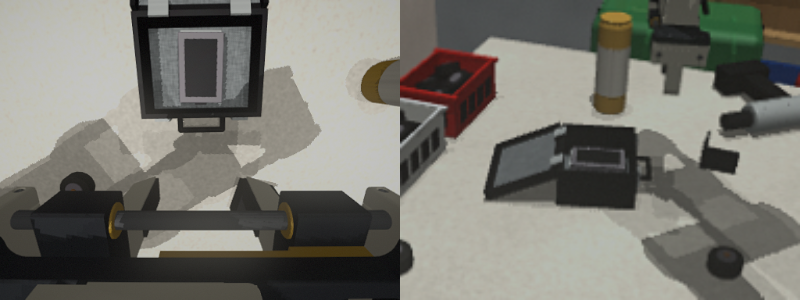

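The box lies flat, shut and centred in the case at (202,65) in the wrist view, and the gripper is clear of it.

```bash
python3 -c "
from cell import robot
print(robot.hand_in())"
```

```text
the job is handed in; nothing more can be done
None
```

I folded the rivet box's lid shut and set the box flat and centred on the floor of the tool case. I handed the job in at about 15 s; the hand-in call returned no verdict, but the last pictures show the box shut and the gripper clear of it.

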